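# Extend the hob guard by one hole

## Task

The child guard along the front of the hob has to be made one hole longer. First fix its left-hand suction foot to the glass by pressing that foot's pump plunger down to its stop; then pull up the lock knob on the rail, slide the right-hand section outwards (to the right) to the very next hole and let the pin go fully home there. Finish while still holding the knob, pressing it down so that the pin stays fully home while I stick down the right-hand foot: leave that foot's pump alone, and leave everything else where it stands.

Things in the scene. Friction and masses are not known exactly. Their poses are not given: they have to be found in the camera images.
- guard: hob guard, fixed section (does not move): a rail fence 285 mm long, 121 mm high, bare aluminium with thin steel bars, along the front of the hob. Origin on the glass under the top rail; y runs along the rail, +y to the guard's left end (robot's left), x away from the robot. The left suction foot is at x = 0, y = 0.25, 80 mm outboard of the 121 mm high end post.
- next_hole (a point): mouth of the next hole, on top of the fixed top rail (22 mm wide, its top 115 mm above the glass), at y = -0.01 of the guard. The rail has a row of 10 mm round holes, 12 mm deep, every 40 mm at the guard's y = 0.11, 0.07, 0.03 (the pin is here at the start), -0.01 (next), -0.05, -0.09.
- reach (a joint): slide of the right-hand section along the rail, m: 0 at the start, growing outwards (along the guard's -y, to the right, guard gets longer); next hole at 0.040, stops at -0.04 and 0.08. It slides with about 3 N, weighs about 0.6 kg and stays where it is left. With the pin in a hole it has 1 mm of play either way and cannot slide.
- extension: the right-hand section: a second fence 32 mm behind the first, hung on a steel collar (34 mm wide, 44 mm long, top 122 mm above the glass) round the top rail. On the collar stands the lock's steel barrel, 19 mm across, its end 139 mm above the glass: the seat on which the knob rests when the pin is home. Origin on the glass below the barrel, axes as the guard's.
- lock_pin (a joint): height of the lock pin above fully home, m (0 to 0.014). Pulled straight up by its knob against a spring (4 N at 0, 8 N at 0.014) that pushes it home again. The pin is 8 mm thick, round-nosed, and goes 9 mm into the rail: above 0.009 it is clear and the section slides; let down between holes it rests on the rail at 0.009.
- knob: the lock knob above the barrel: upright fluted black knob, 29 mm across, 25 mm high, origin at its middle, 152 mm above the glass when the pin is home; it moves with pin and section. By its own spring and weight it rests on the barrel's end with 4.5 N. Beside the barrel 29 mm are free between the knob's middle and the collar's top.
- anchor_pump (a joint): travel of the left foot's pump plunger, m: 0 up, 0.010 down at its stop. A spring pushes it up again (3 N at 0, 9 N at the stop).
- anchor_pump_top (a point): centre of the top of the left foot's pump plunger, a flat black round cap 33 mm across, 88 mm above the glass when up; pressed straight down
- far_pump (a joint): travel of the right foot's pump plunger, m, same make as the left one: to be left alone (0)
- far_pump_top (a point): centre of the top of the right foot's pump plunger (moves with the right-hand section)
- salt_shaker: glass salt shaker, 44 mm wide, 90 mm high, upright, origin under its middle; behind the guard: a bystander
- spice_jar: glass spice jar, 45 mm wide, 100 mm high, upright, origin under its middle; behind the guard: a bystander
- teaspoon: steel teaspoon, 130x26x11 mm, lying behind the guard, origin under its middle: a bystander
- pepper_mill: wooden pepper mill, 58 mm wide, 170 mm high, upright, origin under its middle; on the hob's right rear: a bystander
- mug: striped mug, 86x120x90 mm, upright on the right worktop, origin under its middle: a bystander
- lemon: lemon, 71x53x51 mm, on the left worktop, origin under its middle: a bystander

How it is judged:
By the outcome, as a careful person would: the job done as asked, in the order asked, and still so for the second after the job is handed in, while the arm keeps its last pose, push and grip.
It also fails if it takes over 48 s, if anything falls off the work surface, if the arm or the gripper's body presses on something with over 40 N, if the wrist force passes 120 N, or if a joint passes its speed limit or range.

## Robot

A 6-joint arm with a two-finger parallel gripper is mounted at the origin on a cart in front of the work surface, level with it; the furniture and walls round the work are solid. World frame = base frame: x ahead of the robot, y to its left, z up, the work surface at z = 0. Lengths are in m, angles in rad, forces in N, time in s.
With the tool pointing down it reaches from about 0.35 to 0.775 m from the base axis. Payload 5.5 kg.
Tool frame: the origin (TCP) lies where the fingers leave the gripper's body, on its centre line; the fingertips stand env.tip_reach ahead of it and the grasp point (between the pads) lies 54 mm ahead of it (env.tip_reach is the distance from the TCP to the fingertips, in m); z points along the fingers, y is the line along which they close (so a half turn about z gives the same grasp; the last joint's range is limited). The gripper opens to 85 mm and grips with 20 to 120 N. Pads are 22 mm wide; open, the fingers measure 114 mm over their backs; the gripper's body (76 mm by 85 mm) begins 54 mm behind the grasp point. The pads swing forward as they close: fully open they stand 13 mm farther back than shut.
Start: joints at [1.141, 0.313, 0.046, 1.304, 0, 1.431], TCP at [0.164, 0.551, 0.304] pointing down, gripper open.
Joint ranges: [-2.76, 2.76], [-0.86, 1.69], [-1.03, 1.26], [-2.2, 2.34], [-1.47, 1.5], [-3.14, 3.14]. Speed limits (rad/s): [2.57, 2.57, 3.14, 3.14, 3.14, 3.14].

## Interface

Orientations are given as a unit quaternion [w, x, y, z].
In Python, from workcell import status, optics, hand_in, env gives the robot as it stands.
- The arm moves only by the shell command python3 -m handwheel 'ROWS' [FORCE]. ROWS is a JSON object whose one key "deltas" holds a list of rows, each a list of 5 numbers: the opening, from -1 (shut) to 1 (fully open), then the shift along the tool's x, y, z in units of 40 mm (1.0 is 40 mm), then the turn about the tool's z in units of 10 degrees (1.0 is 10 degrees). In form: {"deltas": [[jaw, x, y, z, roll], ...]}. A call has 1 to 20 rows; each row shifts and turns the commanded pose from where the row before left it, along the tool's axes as they then stand; what a row does not reach is not made up. A row lasts 1/8 s, in which the tool goes at most 62.5 mm and 10.7 degrees, less where a joint would pass 70% of its speed; a pose out of reach is approached as far as the arm can. A call is refused whole if a number of a shift passes 1 or a number of a turn 1, either way. A call with a gripper value outside its range is refused whole. The fingers move at their own pace and stop on an object; FORCE is the grip in N (left out, the last holds). Time passes only in rows, so rows that do not move let the fingers close. It gives the time, the measured TCP pose, the force, the opening and the grip force at its end, in the units of the state.
- status.get_state(): the state, without advancing time (a new reading comes with each control period).
- optics.read_camera(name): name is "scene" or "top" or "wrist"; returns a dict with "frame" (400x640x3 uint8, red, green, blue), "depth" (400x640 float32, m along the optical axis (not along the pixel's ray), 0 where there is no reading), "vfov" (degrees; the focal length in pixels is half the picture's height over the tangent of half this angle, whatever the lens; pixels are square), "cx", "cy" (the principal point, pixels), "origin" and "attitude" of the camera in the world. Camera axes: x right, y down, z forward; pixel columns grow to the right and rows downward; lengths in m; the calibration is good to about 2 mm. The wrist camera is an equidistant fisheye: a pixel r from the principal point sees the ray r / f radians off the axis. A picture is of the moment at which its call begins.
- hand_in(): hands the job in; it is judged then, once.
The state is a dict: "clock": time; "joint_pos": joint angles; "qvel": joint speeds; "tau": joint torques, N m; "tcp_pos": TCP position; "orientation": TCP orientation; "wrist_force": force on the tool from outside, world axes, zero at the start; "ft_torque": the same for the moment, N m; "finger_gap": finger opening in m; "grip_force": force on a finger pad.
Only numpy, scipy, OpenCV 4.12 (cv2) and the standard library are available. Lean on these libraries where they do the work, as an engineer would, in place of code of your own. Each camera call takes 0.05 s, during which the arm holds its last target. There are 200 camera calls.

## Working session

There is one attempt and no reset: what is moved stays moved. The work goes in short steps, Python scripts to look and compute and a shell command to move; the robot and the scene stay as the last step left them, time stands still between calls to the robot, and variables do not carry over. Pictures are saved under pics/ and viewed, at most 10 in all, crops included, and the job is handed in when it is done.

```bash
mkdir -p pics
cat > h.py <<'E'
import numpy as np, cv2
from scipy.spatial.transform import Rotation as R
from workcell import status, optics, env
def att(a):
    a=np.array(a,float)
    return a if a.shape==(3,3) else R.from_quat(a[[1,2,3,0]]).as_matrix()
def ray(c,u,v,wrist=False):
    f=200/np.tan(np.radians(c["vfov"])/2); d=np.array([u-c["cx"],v-c["cy"]])/f
    if wrist:
        r=np.linalg.norm(d); k=np.sin(r)/r if r>1e-9 else 1
        p=np.array([d[0]*k,d[1]*k,np.cos(r)])
    else: p=np.array([d[0],d[1],1.])
    return np.array(c["origin"]),att(c["attitude"])@p
def at(c,u,v,wrist=False):  # from depth
    o,d=ray(c,u,v,wrist); z=float(c["depth"][int(round(v)),int(round(u))])
    zc=(att(c["attitude"]).T@d)[2]
    return o+d*z/zc
def tri(rs):
    A=np.zeros((3,3));b=np.zeros(3)
    for o,d in rs:
        d=d/np.linalg.norm(d);P=np.eye(3)-np.outer(d,d);A+=P;b+=P@o
    x=np.linalg.solve(A,b); return x,[np.linalg.norm((np.eye(3)-np.outer(d,d)/(d@d))@(x-o)) for o,d in rs]
def snap(n,tag):
    c=optics.read_camera(n); cv2.imwrite(f"pics/{tag}.png",c["frame"][:,:,::-1]); np.save(f"{tag}.npy",c,allow_pickle=True); return c
def load(tag): return np.load(f"{tag}.npy",allow_pickle=True).item()
E
python3 - <<'E'
from h import *
for n in("scene","top","wrist"):
    c=snap(n,n+"0"); print(n,{k:c[k] for k in("vfov","cx","cy","origin","attitude")})
print(status.get_state(),env.tip_reach)
E
```

```text
scene {'vfov': 52.01468361324326, 'cx': 315.6805893363005, 'cy': 195.44444940502146, 'origin': array([0.11377335, 0.7552397 , 1.04288594]), 'attitude': array([ 0.10989368, -0.26187941,  0.88503029, -0.36886846])}
top {'vfov': 54.544359281022956, 'cx': 319.93183987755157, 'cy': 199.24349759691725, 'origin': array([ 0.39217328, -0.02416481,  1.30103062]), 'attitude': array([ 0.07231467, -0.69722806,  0.71061238, -0.06061078])}
wrist {'vfov': 65.70646984690485, 'cx': 321.99574359616895, 'cy': 201.1556548824554, 'origin': array([0.08246719, 0.57511099, 0.37217502]), 'attitude': array([0.13379468, 0.79047281, 0.58946835, 0.09888777])}
{'clock': 0.15, 'joint_pos': array([ 1.14140480e+00,  3.13831517e-01,  4.52708155e-02,  1.30362095e+00,
       -5.84561619e-06,  1.43121900e+00]), 'qvel': array([-0.00046757, -0.00394788,  0.00179087,  0.00039501,  0.00134872,
       -0.0002042 ]), 'tau': array([ 1.71029482e-03, -4.81065309e+01,  2.98814481e+01,  1.40309305e-02,
       -1.29922801e-04,  8.26391584e-06]), 'tcp_pos': array([0.1642017 , 0.55076698, 0.30322422]), 'orientation': array([-1.91599616e-04,  1.44400467e-01,  9.89519088e-01, -6.65643856e-04]), 'wrist_force': array([ 0.04411215, -1.28310343,  0.36977177]), 'ft_torque': array([-0.02638564, -0.02193717, -0.00344646]), 'grip_force': 0.0, 'finger_gap': 0.08522895231371519} 0.0726
```

View pics/scene0.png

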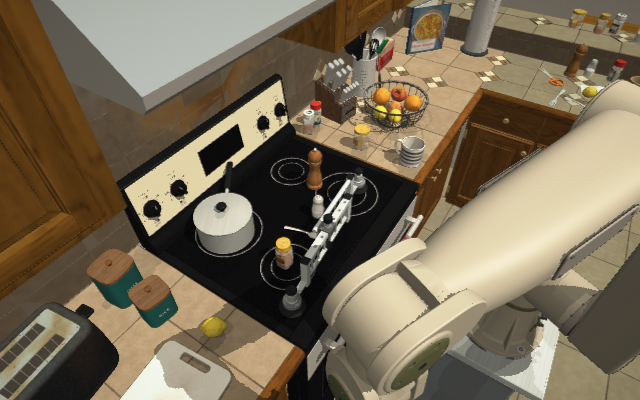

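View pics/top0.png

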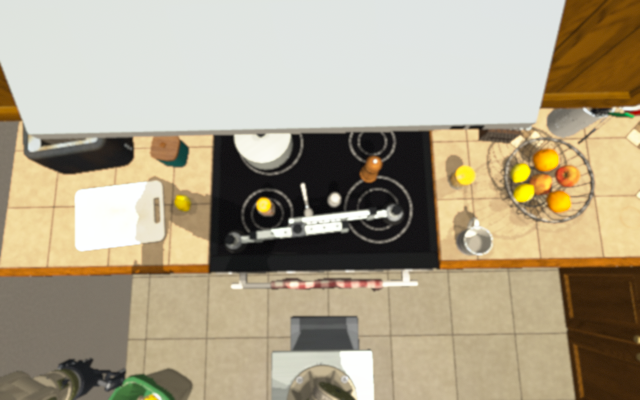

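The scene view shows the left foot's cap near (291,298), the right foot near (358,178), and the rail between them. In the top view the left cap is near (234,240), the right one near (395,212) and the knob near (298,229). I'll enlarge both for detail.

Run:
```python
from h import *
t=load("top0")["frame"][190:260,220:410]; s=load("scene0")["frame"][165:325,265:385]
a=cv2.resize(t,None,fx=4,fy=4,interpolation=cv2.INTER_CUBIC)
b=cv2.resize(s,None,fx=3.75,fy=3.75,interpolation=cv2.INTER_CUBIC)
cv2.imwrite("pics/t0c.png",a[:,:,::-1]);cv2.imwrite("pics/s0c.png",b[:,:,::-1])
```

```text
(no output)
```

View pics/t0c.png

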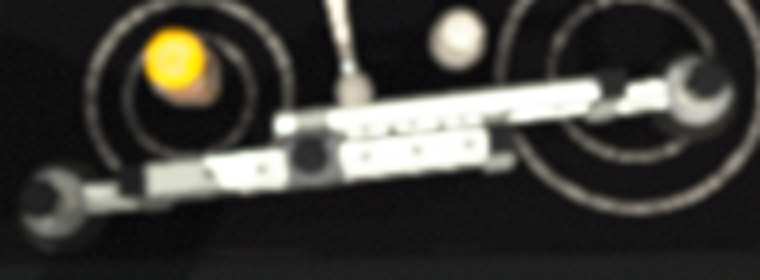

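View pics/s0c.png

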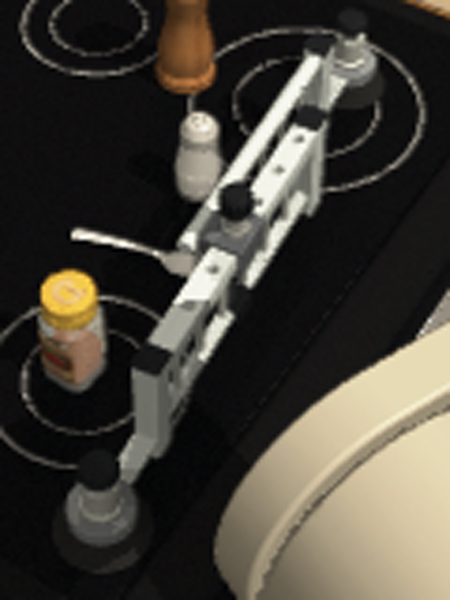

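The left cap is at top crop (40,199) and scene crop (100,464). The knob's top is at top crop (312,154) and scene crop (238,190). The rail holes show at top crop (262,170), (365,157), (417,151) and (470,145). Next I triangulate.

Run:
```python
from h import *
t=load("top0");s=load("scene0")
T=lambda x,y:(220+(x+.5)/4-.5,190+(y+.5)/4-.5)
S=lambda x,y:(265+(x+.5)/3.75-.5,165+(y+.5)/3.75-.5)
for n,a,b in(("cap",(40,199),(100,464)),("knob",(312,154),(238,190)),("far",(708,80),(352,16)),("hole.07",(262,170),(213,269)),("hole-.05",(417,151),(278,170)),("hole-.09",(470,145),(299,139))):
    x,e=tri([ray(t,*T(*a)),ray(s,*S(*b))]); print(n,x.round(4),np.round(e,4),"depth",at(t,*T(*a)).round(4),at(s,*S(*b)).round(4))
# depth point clouds
def cloud(c):
    f=200/np.tan(np.radians(c["vfov"])/2);v,u=np.mgrid[:400,:640];z=c["depth"]
    P=np.stack([(u-c["cx"])/f*z,(v-c["cy"])/f*z,z],-1)
    return P@att(c["attitude"]).T+c["origin"]
for n,c in(("top",t),("scene",s)):
    P=cloud(c); np.save(n+"P.npy",P); col=c["frame"].sum(-1)
    for nm,(x,y,z0,z1) in{"cap":(.405,.30,.078,.1),"knob":(.44,.06,.15,.175)}.items(): pass
    m=(P[...,2]>.135)&(P[...,2]<.18)&(P[...,0]>.3)&(P[...,0]<.6)&(abs(P[...,1])<.35)
    Q=P[m]; print(n,"z>.135",len(Q)); 
    for q in Q[::max(1,len(Q)//25)]: print(q.round(3),end=" ")
    print()
st=status.get_state();print(R.from_quat(st["orientation"][[1,2,3,0]]).as_matrix().round(3))
```

```text
cap [0.5019 0.2801 0.0856] [0.0004 0.0004] depth [0.5012 0.2791 0.0889] [0.5004 0.2825 0.0902]
knob [0.5237 0.0601 0.163 ] [0.0002 0.0002] depth [0.5237 0.06   0.1651] [0.5253 0.0571 0.1593]
far [ 0.5853 -0.2475  0.0877] [0.0002 0.0002] depth [ 0.5852 -0.2475  0.0878] [ 0.5838 -0.2437  0.0912]
hole.07 [0.5185 0.1025 0.1136] [0.0005 0.0005] depth [0.5193 0.1036 0.1014] [0.5212 0.0991 0.1085]
hole-.05 [ 0.5307 -0.0169  0.1128] [0.0002 0.0002] depth [ 0.5316 -0.0169  0.1031] [ 0.5337 -0.0219  0.1067]
hole-.09 [ 0.5344 -0.0578  0.1125] [0.0001 0.0001] depth [ 0.5354 -0.0581  0.1039] [ 0.5361 -0.0609  0.1089]
top z>.135 74
[0.537 0.065 0.159] [0.534 0.071 0.161] [0.533 0.065 0.167] [0.533 0.059 0.163] [0.531 0.074 0.161] [0.53  0.068 0.166] [0.53  0.062 0.167] [0.53  0.056 0.167] [0.528 0.077 0.163] [0.527 0.071 0.166] [0.528 0.065 0.161] [0.527 0.059 0.169] [0.527 0.053 0.164] [0.525 0.077 0.162] [0.524 0.071 0.163] [0.524 0.065 0.165] [0.524 0.059 0.165] [0.524 0.053 0.16 ] [0.522 0.077 0.161] [0.522 0.071 0.163] [0.521 0.065 0.163] [0.522 0.059 0.159] [0.521 0.053 0.164] [0.519 0.074 0
[... 276 characters left out ...]
135 93
[0.537 0.062 0.163] [0.528 0.058 0.164] [0.522 0.052 0.162] [0.532 0.063 0.162] [0.526 0.057 0.16 ] [0.518 0.052 0.16 ] [0.53  0.066 0.162] [0.521 0.065 0.166] [0.516 0.051 0.156] [0.527 0.071 0.164] [0.52  0.066 0.163] [0.513 0.061 0.163] [0.528 0.075 0.163] [0.521 0.07  0.163] [0.515 0.064 0.16 ] [0.531 0.076 0.157] [0.522 0.074 0.161] [0.515 0.069 0.161] [0.512 0.057 0.152] [0.524 0.076 0.157] [0.515 0.074 0.16 ] [0.51  0.065 0.156] [0.527 0.077 0.152] [0.516 0.078 0.16 ] [0.511 0.069 0.154] [0.522 0.079 0.152] [0.515 0.073 0.151] [0.51  0.065 0.147] [0.516 0.078 0.151] [0.511 0.069 0.146] [0.52  0.072 0.138] 
[[-0.958  0.286 -0.001]
 [ 0.286  0.958 -0.001]
 [ 0.    -0.001 -1.   ]]
```

```bash
python3 -m handwheel '{"deltas":[[-1,0,0,0,-0.75],[-1,0,0,0,-0.75],[-1,0,0,0,-0.73],[-1,-0.5,-0.5,0,0],[-1,-0.7,-0.7,0,0],[-1,-0.7,-0.7,0,0],[-1,-0.7,-0.7,0,0],[-1,-0.7,-0.7,0,0],[-1,-0.7,-0.7,0,0],[-1,-0.7,-0.7,0,0],[-1,-0.7,-0.7,0,0],[-1,-0.7,-0.7,0.5,0],[-1,-0.7,-0.7,0.5,0],[-1,-0.7,-0.6,0.5,0],[-1,-0.22,-0.1,0,0],[-1,0,0,0,0],[-1,0,0,0,0]]}' 30
python3 - <<'E'
from h import *
c=snap("wrist","w1"); st=status.get_state(); M=R.from_quat(st["orientation"][[1,2,3,0]]).as_matrix(); print(M.round(3))
print("wanted delta",(M.T@(np.array([.501,.281,st["tcp_pos"][2]])-st["tcp_pos"])/.04).round(3))
f=200/np.tan(np.radians(c["vfov"])/2)
for n,p in(("cap",[.501,.281,.088]),("knob",[.523,.0625,.165])):
    q=att(c["attitude"]).T@(np.array(p)-c["origin"]); r=np.hypot(q[0],q[1]); th=np.arctan2(r,q[2]); print(n,c["cx"]+f*th*q[0]/r,c["cy"]+f*th*q[1]/r)
E
```

```text
clock: 2.28
tcp_pos: [0.5008, 0.284, 0.2447]
orientation: [0.0, -0.05, 0.999, 0.0]
wrist_force: [0.5, 0.5, -0.6]
finger_gap: 0.0001
grip_force: 0.0
[[-0.995 -0.101  0.001]
 [-0.101  0.995  0.001]
 [-0.001  0.001 -1.   ]]
wanted delta [ 0.001 -0.078 -0.   ]
cap 317.7363364368731 209.12667720817427
knob 37.191092419350696 241.3706705578034
```

View pics/w1.png

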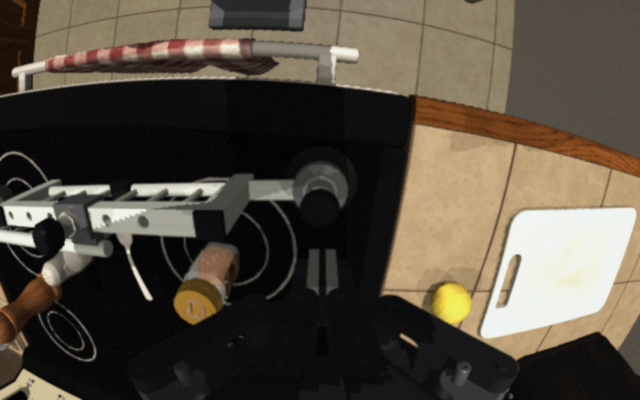

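The wrist view shows the left cap centred at (321,208), about 2 mm left of the estimate, and the knob near (48,236). The shut fingers are lined up with the cap, so I descend to just above it.

```bash
python3 -m handwheel '{"deltas":[[-1,0,-0.04,0.5,0],[-1,0,0,0.5,0],[-1,0,0,0.5,0],[-1,0,0,0.4,0],[-1,0,0,0.1,0],[-1,0,0,0,0]]}'
python3 -m handwheel '{"deltas":[[-1,0,0,0.1,0],[-1,0,0,0.1,0],[-1,0,0,0,0],[-1,0,0,0,0]]}'
```

```text
clock: 3.08
tcp_pos: [0.5015, 0.2819, 0.1642]
orientation: [0.0, -0.05, 0.999, 0.0]
wrist_force: [-0.1, 0.2, 0.4]
finger_gap: -0.0
grip_force: 0.0
clock: 3.58
tcp_pos: [0.5023, 0.2819, 0.1568]
orientation: [0.001, -0.05, 0.999, 0.0]
wrist_force: [-0.5, 0.4, 4.5]
finger_gap: -0.0
grip_force: 2.5
```

```bash
python3 -m handwheel '{"deltas":[[-1,0,0,0.06,0],[-1,0,0,0.06,0],[-1,0,0,0.05,0],[-1,0,0,0,0],[-1,0,0,0,0]]}'
python3 -m handwheel '{"deltas":[[-1,0,0,0.04,0],[-1,0,0,0.03,0],[-1,0,0,0.02,0],[-1,0,0,0,0],[-1,0,0,0,0]]}'
```

```text
clock: 4.2
tcp_pos: [0.5023, 0.2819, 0.1505]
orientation: [0.001, -0.05, 0.999, 0.001]
wrist_force: [-1.3, 0.8, 9.4]
finger_gap: 0.0
grip_force: 4.5
clock: 4.82
tcp_pos: [0.5022, 0.282, 0.1502]
orientation: [0.002, -0.05, 0.999, 0.001]
wrist_force: [-7.5, -2.9, 29.4]
finger_gap: 0.0001
grip_force: 15.1
```

The plunger is on its stop: force climbed from 9 to 29 N with no further travel. Now I rise and move over the knob, opening the gripper.

```bash
python3 -m handwheel '{"deltas":[[-1,0,0,-0.3,0],[-1,0,0,-0.7,0],[-1,0,0,-0.9,0],[-1,0,0,-0.9,0],[-1,0,-0.5,-0.2,0],[1,0,-0.8,0,0],[1,0,-0.9,0,0],[1,0,-0.9,0,0],[1,0,-0.9,0,0],[1,0.04,-0.8,0,0],[1,0,-0.5,0,0],[1,0,-0.2,0,0],[1,0,0,0,0],[1,0,0,0,0]]}'
python3 - <<'E'
from h import *
c=snap("wrist","w2"); s=snap("scene","s2"); st=status.get_state()
print(st["wrist_force"].round(1))
a=cv2.resize(s["frame"][165:325,265:385],None,fx=3.75,fy=3.75,interpolation=cv2.INTER_CUBIC)[:400]
b=np.zeros((600,800,3),np.uint8); b[:400,:640]=c["frame"]; 
d=cv2.resize(s["frame"][180:320,240:360],None,fx=1.66,fy=1.66,interpolation=cv2.INTER_CUBIC); 
b[400:600,:d.shape[1]]=d[-200:]; cv2.imwrite("pics/m2.png",b[:,:,::-1])
f=200/np.tan(np.radians(c["vfov"])/2)
for n,p in(("cap",[.501,.281,.088]),("cap down",[.501,.281,.078]),("knob",[.523,.0625,.165]),("knob mid",[.523,.0625,.152])):
    q=att(c["attitude"]).T@(np.array(p)-c["origin"]); r=np.hypot(q[0],q[1]); th=np.arctan2(r,q[2]); print(n,c["cx"]+f*th*q[0]/r,c["cy"]+f*th*q[1]/r)
E
```

```text
clock: 6.58
tcp_pos: [0.5215, 0.063, 0.2651]
orientation: [-0.0, -0.05, 0.999, 0.0]
wrist_force: [0.6, 1.1, -0.0]
finger_gap: 0.085
grip_force: 0.0
[-0.6 -1.1 -0.5]
cap 537.9252784329475 202.25596867352155
cap down 532.5207714656931 199.0732641093199
knob 320.57995169740764 244.27763626114404
knob mid 320.6563695302713 235.18508458964598
```

View pics/m2.png

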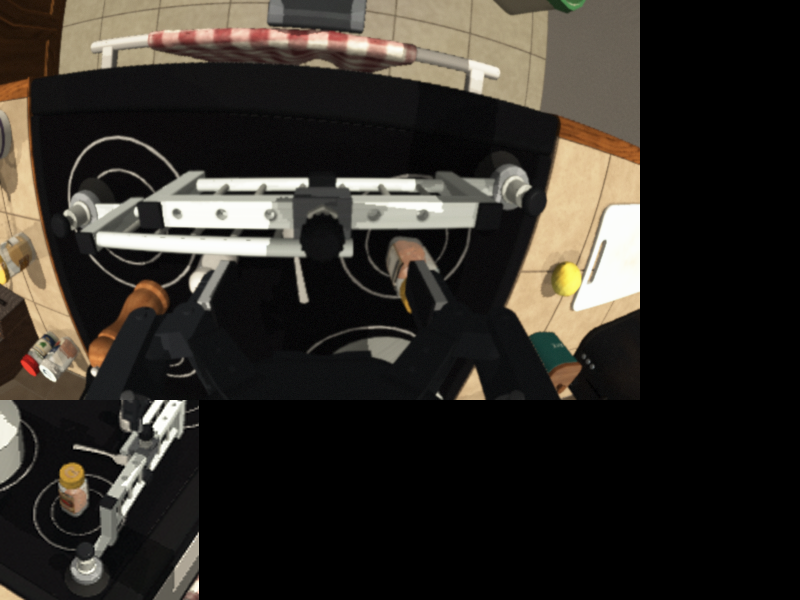

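The wrist view shows the knob centred near (321,240), between the open fingers, with the rail level. Holes are visible at (374,215) and (272,215), the latter being the next hole. The scene crop shows the left cap sprung up again, as described. Descend and grip.

```bash
python3 -m handwheel '{"deltas":[[1,-0.03,0,0.4,0],[1,0,0,0.5,0],[1,0,0,0.4,0],[1,0,0,0.18,0],[1,0,0,0,0],[-1,0,0,0,0],[-1,0,0,0,0],[-1,0,0,0,0],[-1,0,0,0,0],[-1,0,0,0,0],[-1,0,0,0,0]]}' 40
```

```text
clock: 8.05
tcp_pos: [0.5232, 0.0627, 0.2069]
orientation: [0.001, -0.05, 0.999, 0.0]
wrist_force: [-1.0, 0.3, 5.3]
finger_gap: 0.0254
grip_force: 39.4
```

```bash
python3 -m handwheel '{"deltas":[[-1,0,0,-0.1,0],[-1,0,0,-0.1,0],[-1,0,0,-0.1,0],[-1,0,0,0,0],[-1,0,0,0,0]]}'
```

```text
clock: 8.68
tcp_pos: [0.5231, 0.0627, 0.218]
orientation: [-0.0, -0.05, 0.999, 0.0]
wrist_force: [4.2, 1.5, -7.3]
finger_gap: 0.0249
grip_force: 39.7
```

```bash
python3 -m handwheel '{"deltas":[[-1,0,-0.1,0,0],[-1,0,-0.2,0,0],[-1,0,-0.25,0,0],[-1,0,-0.25,0,0],[-1,0,-0.15,0,0],[-1,0,-0.05,0,0],[-1,0,0,0,0],[-1,0,0,0,0],[-1,0,0,0,0]]}'
python3 - <<'E'
from h import *
st=status.get_state(); M=R.from_quat(st["orientation"][[1,2,3,0]]).as_matrix()
print("moved mm",(M.T@(st["tcp_pos"]-np.array([.5231,.0627,.218]))*1e3).round(1))
E
```

```text
clock: 9.8
tcp_pos: [0.5269, 0.0229, 0.2183]
orientation: [0.0, -0.05, 0.999, -0.0]
wrist_force: [4.3, 1.4, -8.2]
finger_gap: 0.0254
grip_force: 39.9
moved mm [  0.1 -40.   -0.3]
```

```bash
python3 -m handwheel '{"deltas":[[-1,0,0,0.08,0],[-1,0,0,0.08,0],[-1,0,0,0.08,0],[-1,0,0,0.06,0],[-1,0,0,0,0],[-1,0,0,0,0]]}'
```

```text
clock: 10.55
tcp_pos: [0.527, 0.0229, 0.207]
orientation: [0.0, -0.05, 0.999, 0.0]
wrist_force: [1.7, 1.8, 1.7]
finger_gap: 0.0252
grip_force: 40.7
```

```bash
python3 -m handwheel '{"deltas":[[-1,0,0,0.03,0],[-1,0,0,0.03,0],[-1,0,0,0,0],[-1,0,0,0,0],[-1,0,0,0,0]]}'
python3 - <<'E'
from h import *
c=snap("top","t3");w=snap("wrist","w3"); s=snap("scene","s3")
b=np.zeros((600,800,3),np.uint8); b[:400,:640]=w["frame"]
d=cv2.resize(c["frame"][190:255,205:415],None,fx=3,fy=3,interpolation=cv2.INTER_CUBIC); b[403:403+d.shape[0],:d.shape[1]]=d
cv2.imwrite("pics/m3.png",b[:,:,::-1])
E
```

```text
clock: 11.18
tcp_pos: [0.527, 0.0229, 0.2067]
orientation: [0.001, -0.05, 0.999, -0.0]
wrist_force: [-5.6, 2.3, 18.5]
finger_gap: 0.0252
grip_force: 42.1
```

View pics/m3.png

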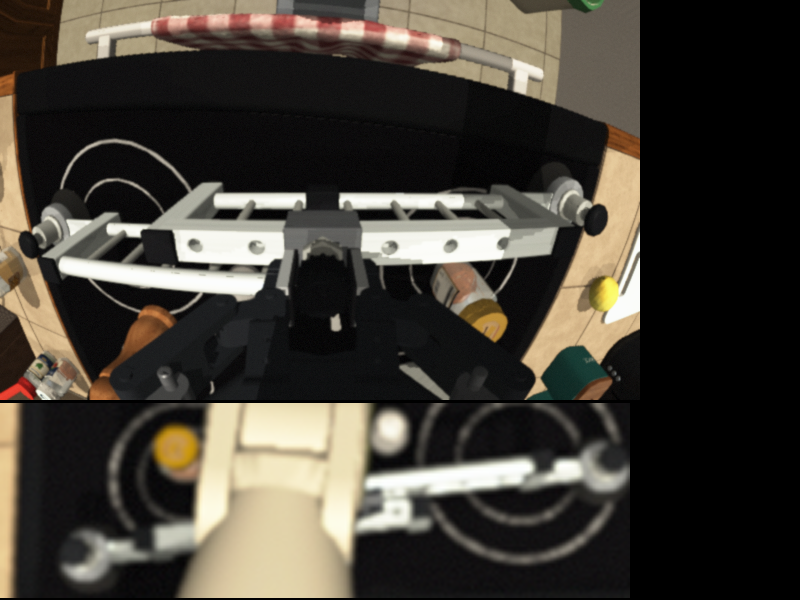

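The wrist view shows three free holes to the left of the collar at (390,247), (452,246) and (503,244), and two to its right at (195,245) and (257,247). So the pin is in the next hole. The height is the same as when the pin was home at the start, and the knob is held down with 18 N.

```bash
python3 -c "
from workcell import hand_in
print(hand_in())"
```

```text
the job is handed in; nothing more can be done
None
```

The job is handed in at about 11 s: I pressed the left foot's pump to its stop, slid the right-hand section 40 mm out to the next hole, and am holding the knob down at about 18 N with the pin home; I never touched the right foot's pump.

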